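# Load a rail into the mortising jig

## Robot

A 7-joint arm with a two-finger parallel gripper is mounted at the origin on the work surface. World frame = base frame: x ahead of the robot, y to its left, z up, the work surface at z = 0. Lengths are in m, angles in rad, forces in N, time in s.
With the tool pointing down it reaches from about 0.35 to 0.9 m from the base axis. Payload 7.2 kg.
Tool frame: the origin (TCP) lies midway between the tips of the shut fingers; the grasp point (between the pads) lies 19 mm behind it; z points along the fingers, y is the line along which they close (so a half turn about z gives the same grasp; the last joint's range is limited). The gripper opens to 88 mm and grips with 3 to 60 N. Pads are 20 mm wide; open, the fingers measure 115 mm over their backs; the gripper's body (75 mm by 178 mm) begins 61 mm behind the grasp point.
Start: joints at [-1.41, 0.411, -0.013, 1.596, 0.006, 1.134, -0.082], TCP at [0.142, 0.609, 0.223] pointing down, gripper open.
Joint ranges: [-2.95, 2.95], [-0.29, 1.99], [-1.47, 1.44], [0.14, 2.54], [-1.03, 4.17], [0.13, 1.85], [-2.86, 2.86]. Speed limits (rad/s): [2.39, 2.39, 3.01, 3.01, 3.14, 3.14, 3.14].

## Interface

Orientations are given as a 3x3 rotation matrix whose columns are the frame's x, y, z axes.
In Python, from rig import r gives the robot as it stands. The module is installed in compiled form; this text tells all that it offers.
- The arm moves only by the tool servo_tool, never from a script. Its argument "increments" is a list that holds one entry, the list of rows, each a list of 6 numbers: the shift along the tool's x, y, z in mm, then the turn, a rotation vector about the tool's x, y, z in degrees. In form: [[[dx, dy, dz, ax, ay, az], ...]]. A call has 1 to 8 rows; each row is the pose to reach, as a shift and turn from the pose commanded when the call began, along the tool's axes at that moment; what a row does not reach only later rows make up. A row lasts 1/10 s, in which the tool goes at most 50 mm and 8.59 degrees, less where a joint would pass 70% of its speed; a pose out of reach is approached as far as the arm can. A call with a gripper value outside its range is refused whole. "jaw" is the finger opening in mm, from 0 to 87.8, set as the call begins (left out, the last holds). The fingers move at their own pace and stop on an object; "grip_force" is the grip in N (left out, the last holds). Time passes only in rows, so rows that repeat a pose let the fingers close. It gives the time, the measured TCP pose, the force, the opening and the grip force at its end, in the units of the state.
- r.sense(): the state, without advancing time (a new reading comes with each control period).
- r.grab_frame(name): name is "scene" or "top" or "wrist"; returns the picture (420x560x3 uint8, red, green, blue); there is no depth.
- r.camera_params(name): a dict with "K" (3x3 intrinsics, pixels), "rvec" (rotation vector, rad) and "tvec" (3), from world to camera coordinates, as OpenCV has them; the wrist camera has in their place "hand_eye" (4x4, takes a point from camera to tool coordinates, whose origin is the TCP and whose axes are the flange's). Camera axes: x right, y down, z forward; pixel columns grow to the right and rows downward; lengths in m; the calibration is good to about 2 mm. A picture is of the moment at which its call begins: read the wrist's pose just before it. camera_params takes no time and is no camera call.
- r.job_done(): hands the job in; it is judged then, once.
The state is a dict: "time": time; "q": joint angles; "qvel": joint speeds; "joint_efforts": joint torques, N m; "ee_pos": TCP position; "ee_rot": TCP orientation; "force": force on the tool from outside, world axes, zero at the start; "torque": the same for the moment, N m; "opening": opening from 0.0 (shut) to 1.0 (fully open); "grip_force": force on a finger pad.
Only numpy, scipy, OpenCV 4.12 (cv2) and the standard library are available. Lean on these libraries where they do the work, as an engineer would, in place of code of your own. Each camera call takes 0.05 s, during which the arm holds its last target. There are 200 camera calls.

## Task

Set the mortising jig's length stop: turn its black knob clockwise until the white pointer is at the red mark, then pull the knob fully up to lock it. Then slide the pale rail, blue end first and flat against the fence, in under the clear template and past the spring roller until it sits snugly against the brass stop, pressing it home firmly enough to feel the stop but not so hard that the stop is shoved off its mark. Do not lean on the clear template, leave the other things on the bench where they are, and let go of everything.

Things in the scene. Friction and masses are not known exactly. Their poses are not given: they have to be found in the camera images.
- jig: Mortising jig screwed to the bench. Origin on the bench; +x is the feed direction, +z up. Dark brown bed x -330 to +155, y -35 to +130 mm, top at z = 15 mm. The fence is the plywood wall along the -y side, face at y = 0 from x = -300 to +60: 28 mm tall above the bed on the open infeed, 46 mm from x = -101 on. At home the rail lies from y = 0 to 45.
- template: Clear plastic plate fixed on the jig over the inner end of the channel, same origin and axes as the jig: x -101 to +149, y -30 to +85 mm, underside at z = 61, top at z = 71 mm, with a 60 x 14 mm slot centred at x = -28, y = 22.5. A delicate reference part: do not lean on it.
- mouth (a point): Point on the bed in the middle of the channel (jig x = -101, y = 22.5, z = 15 mm) below the template's near edge; axes as the jig. From here to x = -80 only the fence side is closed; from x = -80 on, plywood blocks on the other side, with a slanted lead-in, leave a channel 52 mm wide (jig y 0 to 52) under the template.
- roller (a point): Rubber side roller under the template, 24 mm in diameter, upright axis at jig x = -10, y = 53 mm (at rest), on a spring: it stands 4 mm into the rail's path and presses the rail to the fence with 3 to 8 N. Pushing the rail's end past it is felt as a first resistance of some 4 to 10 N, 80 to 95 mm before the stop; sliding on then takes some 1 to 6 N.
- home (a point): Fixed point of the jig, 31 mm above the bench (mid-height of the rail), in the middle of the rail's path (jig x = +72, y = 22.5 mm), axes as the jig: with the knob at its mark, the rail's blue end meets the stop here, give or take 6 mm along the feed, as a fine screw in the stop has been set by the last user; no reading tells it: feel for the stop.
- stop_turn (a joint): Angle of the stop's knob, rad: 0 when the white pointer line on the knob is at the red mark on the template (on the jig's +y side of the knob); grows clockwise seen from above, so a negative value is what must still be turned clockwise. Starts at -1.4 to -0.7; limits -1.7 and +0.6. Turning takes about 0.04 N m.
- knob (a joint): How far the knob is pulled up out of its low position, m: 0 pushed down, 0.008 fully out (locked). A pull of about 4 N moves it; it stays where it is left.
- knob_grip (a point): Centre of the round fluted black knob, 40 mm in diameter and 28 mm tall, on a vertical axis above the template; the point lies on the axis, 17 mm above the knob's lower face, and moves up with it. The lower face is 3 mm above the template when pushed in. The knob's axis is at x = 98.5, y = 22.5 mm of the jig.
- stop_unit: The length stop, carried by the jig under the clear template: a brass ring (stop_disc) 48 mm in diameter, 28 mm tall, on a bearing off the knob's axis; the rail's blue end comes against it. Origin on the knob's axis at the bed top (jig x = 98.5, y = 22.5 mm), fixed. Shoved along the feed with more than about 8 N it gives way and turns the knob back off its mark (1 rad per 4 mm), even when locked.
- rail: The pale wooden rail to be mortised, 160 (x) x 45 (y) x 32 (z) mm, 0.13 to 0.25 kg, lying loose on the infeed part of the bed. Origin at the centre of its underside; +x points to its blue-painted end, which goes in first. A mortise is outlined in black on its top.
- rail_nose (a point): Centre of the rail's blue end face (leading end).
- rail_tail (a point): Centre of the rail's plain end face (trailing end). With the rail home it lies 7 to 19 mm inside the edge of the overhanging template, 30 mm below its underside.
- spare_rail: Bystander: an unmarked rail blank 160 x 45 x 32 mm on the bench behind the fence; origin at the centre of its underside.
- square: Bystander: try square lying flat, wooden stock 110 x 22 x 18 mm, 150 mm steel blade; origin under the middle of the stock.
- chisel: Bystander: chisel with a yellow handle, 215 mm long, 28 mm thick, lying along x on the bench beside the jig on the robot's side; origin on the bench at the ferrule.
- plane: Bystander: block plane 165 x 50 mm, 60 mm tall; origin under its middle.
- mallet: Bystander: wooden mallet lying down, head 65 x 120 x 65 mm, handle 220 mm; origin under the head.
- glue: Bystander: white glue bottle 60 mm in diameter, 170 mm tall; origin under its middle.
- tape: Bystander: yellow tape measure 70 x 32 x 64 mm; origin under its middle.
Not all that is in view belongs to the job. Leave any orange or turquoise look-alike of the rail alone.

How it is judged:
On the way, in this order (a step that is already met when the one before it is completed fails the run):
1. the knob's pointer is at the red mark and the knob is pulled up (value of joint stop_turn between -0.17 and 0.17 rad and value of joint knob above 0.006 m), for 0.2 s.
2. the rail is pressed against the stop (contact force between rail and stop_unit above 2 N), for 0.2 s.
At the end, for the whole second after the job is handed in: The rail's blue end is at the stop (within 2 mm along the feed, so within 9 mm of the home point; within 2 mm of the middle line across), flat on the fence and the bed (0.03 rad) and at rest; the knob is still within 0.17 rad (10 degrees) of its mark and pulled up by more than 6 mm (all of step 1 and horizontal distance between rail_nose and stop_disc_c0 below 0.0265 m and x of rail_nose in the frame of home between -0.009 and 0.009 m and y of rail_nose in the frame of home between -0.002 and 0.002 m and angle between the x axis of rail and the x axis of jig, either way round below 0.03 rad and angle between rail's own z axis and vertical below 0.03 rad and linear speed of rail below 0.01 m/s); the robot touches nothing.
It fails at once if the clear template is leaned on (more than 15 N) (contact force between anything else and template above 15 N).
It fails at once if a bystander is moved by more than 20 mm (distance of any of spare_rail, square, chisel, plane, mallet, glue, tape from where it was at the start of the episode above 0.02 m).
It also fails if it takes over 67 s, if anything falls off the work surface, if the arm or the gripper's body presses on something with over 40 N, if the wrist force passes 120 N, or if a joint passes its speed limit or range.

## Working session

There is one attempt and no reset: what is moved stays moved. The work goes in short steps, Python scripts to look and compute and a tool call to move; the robot and the scene stay as the last step left them, time stands still between calls to the robot, and variables do not carry over. Pictures are saved under pics/ and viewed, at most 10 in all, crops included, and the job is handed in when it is done.

Besides the shell and the picture viewer there is one more tool, called after "Request:" in YAML: its name, and indented under it one key for each argument. servo_tool: Moves the arm, as the interface text tells. Its arguments: {"type":"object","properties":{"increments":{"type":"array"},"jaw":{"type":"number"},"grip_force":{"type":"number"}},"required":["increments"]}

```bash
mkdir -p pics
cat > h.py <<'E'
import numpy as np, cv2
from rig import r
def cam(n):
    p=r.camera_params(n); K=np.array(p["K"],float)
    if "rvec" in p:
        R=cv2.Rodrigues(np.array(p["rvec"],float))[0]; t=np.array(p["tvec"],float).ravel()
        return K,R,t
    s=r.sense(); H=np.array(p["hand_eye"]); T=np.eye(4); T[:3,:3]=s["ee_rot"]; T[:3,3]=s["ee_pos"]
    W=np.linalg.inv(T@H); return K,W[:3,:3],W[:3,3]
def ray(c,uv):
    K,R,t=c; o=-R.T@t; d=R.T@np.linalg.inv(K)@np.array([uv[0],uv[1],1.]); return o,d/np.linalg.norm(d)
def onz(c,uv,z):
    o,d=ray(c,uv); return o+d*(z-o[2])/d[2]
def proj(c,P):
    K,R,t=c; p=K@(R@np.asarray(P,float)+t); return p[:2]/p[2]
def tri(c1,u1,c2,u2):
    o1,d1=ray(c1,u1); o2,d2=ray(c2,u2)
    A=np.stack([d1,-d2],1); s=np.linalg.lstsq(A,o2-o1,rcond=None)[0]
    a=o1+s[0]*d1; b=o2+s[1]*d2; return (a+b)/2, np.linalg.norm(a-b)
def save(n,img): cv2.imwrite("pics/"+n,img[:,:,::-1])
E
python3 - <<'E'
from h import *
s=r.sense();print(s)
ims=[]
for n in ("scene","top","wrist"):
    c=cam(n); im=r.grab_frame(n); np.save(n+"0.npy",im); save(n+"0.png",im)
    print(n,c[0].round(1).tolist(),(-c[1].T@c[2]).round(3),c[1].round(2).tolist())
E
```

```text
{'time': 0.0, 'q': array([-1.41019694,  0.4119021 , -0.01272753,  1.59705541,  0.00556585,
        1.13430742, -0.08220712]), 'qvel': array([-0.00228903, -0.00130615, -0.00142557, -0.00153883, -0.0008014 ,
       -0.00061336,  0.00036046]), 'joint_efforts': array([-5.49173565e-04, -5.87952054e+01,  6.41945153e-01, -2.91076934e+01,
       -5.37227502e-02,  1.82877289e-02,  1.25222359e-04]), 'ee_pos': array([0.14165971, 0.60820009, 0.22180297]), 'ee_rot': array([[-9.73943347e-01,  2.26791250e-01, -2.93662711e-04],
       [ 2.26791426e-01,  9.73942018e-01, -1.61086565e-03],
       [-7.93197814e-05, -1.63549207e-03, -9.99998659e-01]]), 'force': array([0.87302234, 0.20643974, 0.05093254]), 'torque': array([-0.01572251,  0.02668472,  0.00202908]), 'grip_force': 0.0, 'opening': 0.9996439844043514}
scene [[414.2, 0.0, 274.8], [0.0, 414.2, 212.6], [0.0, 0.0, 1.0]] [ 1.637 -0.24   0.849] [[0.15, 0.99, 0.02], [0.53, -0.06, -0.85], [-0.83, 0.14, -0.53]]
top [[505.0, 0.0, 283.2], [0.0, 505.0, 207.0], [0.0, 0.0, 1.0]] [ 0.242 -0.072  1.539] [[0.01, -1.0, 0.01], [-0.99, -0.01, -0.17], [0.17, -0.0, -0.99]]
wrist [[329.9, 0.0, 277.6], [0.0, 329.9, 207.6], [0.0, 0.0, 1.0]] [0.067 0.626 0.384] [[0.23, 0.97, -0.0], [0.94, -0.22, 0.28], [0.27, -0.06, -0.96]]
```

View pics/top0.png

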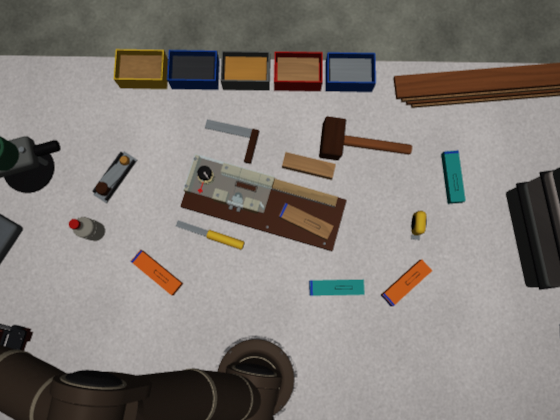

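View pics/scene0.png

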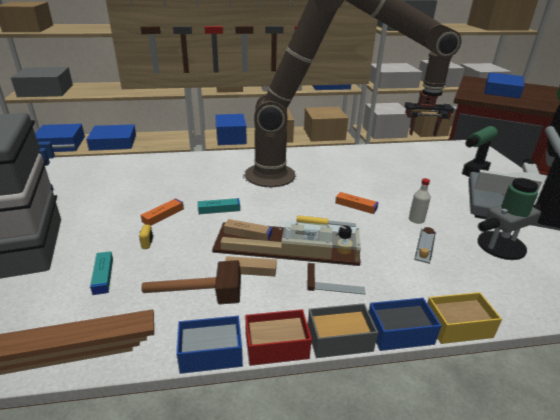

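The top view shows the jig with the knob at about (205,174), the red mark at about (200,190), the rail at about (306,220) with its blue end to the left, and the feed running to the image left (world +y). The scene view shows the knob at about (344,233). Next I'll measure from crops.

Run:
```python
from h import *
t=np.load("top0.npy"); s=np.load("scene0.npy")
a=cv2.resize(t[145:255,170:350],None,fx=4.4,fy=4.4,interpolation=cv2.INTER_CUBIC)[:,:792]
save("topc.png",a)
ct=cam("top"); cs=cam("scene")
# knob blob
def blob(im,box,f):
    x0,y0,x1,y1=box; sub=im[y0:y1,x0:x1].astype(int); m=f(sub).astype(np.uint8)
    n,l,st,ce=cv2.connectedComponentsWithStats(m); i=1+np.argmax(st[1:,4]); return ce[i]+[x0,y0],st[i]+[x0,y0,0,0,0],(l==i)
blk=lambda q:q.max(2)<45
kt=blob(t,(190,160,225,190),blk);ks=blob(s,(330,220,360,245),blk);print("knob",kt[:2],ks[:2],tri(ct,kt[0],cs,ks[0]))
red=lambda q:(q[:,:,0]>q[:,:,1]+60)&(q[:,:,0]>q[:,:,2]+60)
rt=blob(t,(190,180,210,200),red);print("red",rt[:2],onz(ct,rt[0],.071))
blu=lambda q:(q[:,:,2]>q[:,:,0]+25)&(q[:,:,2]>q[:,:,1]+25)
bt=blob(t,(270,200,300,225),blu);bs=blob(s,(255,220,285,245),blu);print("blue",bt[:2],bs[:2],tri(ct,bt[0],cs,bs[0]))
# bed: brown
hsv=cv2.cvtColor(t,cv2.COLOR_RGB2HSV)
for p in [(190,205),(260,225),(330,235),(280,225)]: print(p,t[p[1],p[0]])
```

```text
knob (array([203.76612903, 172.22580645]), array([198, 166,  13,  14, 124])) (array([344.7745098 , 232.68627451]), array([339, 227,  12,  12, 102])) (array([0.59348505, 0.15862795, 0.08881102]), np.float64(0.001130615501655388))
red (array([200.29166667, 188.79166667]), array([198, 183,   5,  10,  24])) [0.5473711  0.17031729 0.071     ]
blue (array([283.27777778, 209.22222222]), array([280, 203,   8,  14,  36])) (array([268.875 , 231.5625]), array([266, 227,   6,  11,  32])) (array([ 0.49407167, -0.07524714,  0.04394172]), np.float64(0.002830995982921732))
(190, 205) [57 32 21]
(260, 225) [62 36 24]
(330, 235) [66 39 28]
(280, 225) [64 37 26]
```

View pics/topc.png

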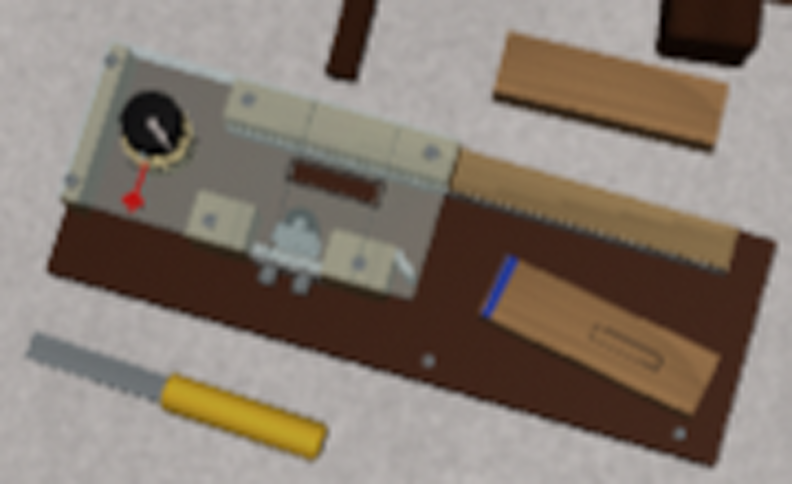

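The crop shows: knob (152,124) with its white pointer toward lower right, red mark (133,200), bed corners (48,272), (714,466), (776,240), and rail top corners (516,256), (487,317), (718,354), (695,413).

Run:
```python
from h import *
ct=cam("top"); f=lambda x,y:(170+(x+.5)/4.4-.5,145+(y+.5)/4.4-.5)
J=np.array([[.155,.13],[-.33,.13],[-.33,-.035],[.0985,.0225]])
W=np.array([onz(ct,f(48,272),.015),onz(ct,f(714,466),.015),onz(ct,f(776,240),.015),onz(ct,(203.77,172.23),.095)])[:,:2]
a,b=J-J.mean(0),W-W.mean(0); th=np.arctan2((a[:,0]*b[:,1]-a[:,1]*b[:,0]).sum(),(a*b).sum())
R=np.array([[np.cos(th),-np.sin(th)],[np.sin(th),np.cos(th)]]); o=W.mean(0)-R@J.mean(0)
print("yaw",th,np.degrees(th),"o",o,"res",(W-(J@R.T+o)).round(4).tolist())
np.save("jig.npy",np.r_[o,th])
for n,p in dict(knob=(.0985,.0225),mouth=(-.101,.0225),home=(.072,.0225)).items(): print(n,(R@p+o).round(4))
C=np.array([onz(ct,f(*p),.047)[:2] for p in [(516,256),(487,317),(718,354),(695,413)]]);print("rail corners jig",((C-o)@R).round(4).tolist())
print(C.round(3).tolist())
rn=(C[0]+C[1])/2; rt=(C[2]+C[3])/2; print("nose",rn,"tail",rt,"L",np.linalg.norm(rn-rt),"yaw",np.degrees(np.arctan2(*(rn-rt)[::-1])))
p=onz(ct,f(152,124),.102)[:2]; q=onz(ct,f(168,149),.102)[:2];d=(q-p)@R;print("pointer dir in jig deg",np.degrees(np.arctan2(d[1],d[0])), "ctr",p)
```

```text
yaw 1.3005463466878089 74.51581672636942 o [0.58733665 0.05687643] res [[-0.0004, -0.0032], [0.0004, 0.0013], [-0.0002, 0.0015], [0.0002, 0.0004]]
knob [0.592  0.1578]
mouth [ 0.5387 -0.0345]
home [0.5849 0.1323]
rail corners jig [[-0.1587, 0.0331], [-0.1515, 0.079], [-0.3088, 0.0595], [-0.3045, 0.1026]]
[[0.513, -0.087], [0.471, -0.068], [0.448, -0.225], [0.407, -0.209]]
nose [ 0.4918973  -0.07762064] tail [ 0.42733011 -0.21702795] L 0.15363371937949735 yaw 65.14855271084862
pointer dir in jig deg 139.24370852946697 ctr [0.58874924 0.15587221]
```

Request:
servo_tool:
  increments:
    - [[-540,-336,0,0,0,-23],[-540,-336,0,0,0,-23],[-540,-336,0,0,0,-23],[-540,-336,0,0,0,-23],[-540,-336,0,0,0,-23],[-540,-336,0,0,0,-23],[-540,-336,0,0,0,-23],[-540,-336,0,0,0,-23]]
  jaw: 65

```text
time: 0.95
ee_pos: [0.4257, 0.3242, 0.2227]
ee_rot: [[-0.985, -0.172, 0.0], [-0.172, 0.985, 0.0], [-0.0, 0.0, -1.0]]
force: [1.2, 0.4, 0.9]
opening: 0.736
grip_force: 0.0
```

Request:
servo_tool:
  increments:
    - [[-136,-193,40,0,0,0],[-136,-193,40,0,0,0],[-136,-193,40,0,0,0],[-136,-193,40,0,0,0],[-136,-193,40,0,0,0],[-136,-193,40,0,0,0],[-136,-193,40,0,0,0],[-136,-193,40,0,0,0]]

```text
time: 1.75
ee_pos: [0.5909, 0.1604, 0.1825]
ee_rot: [[-0.985, -0.173, -0.001], [-0.173, 0.985, 0.001], [0.001, 0.001, -1.0]]
force: [0.0, 0.4, -0.5]
opening: 0.74
grip_force: 0.0
```

Run:
```python
from h import *
print({k:np.round(v,4).tolist() for k,v in r.sense().items() if k in("ee_pos","ee_rot","q","time","force")})
c=cam("wrist"); im=r.grab_frame("wrist"); save("w1.png",im); np.save("w1.npy",im)
print(proj(c,[.592,.158,.102]),proj(c,[.5474,.1703,.071]))
```

```text
{'time': 1.75, 'q': [-0.4712, 0.4258, 0.1735, 1.6845, -0.0838, 1.039, 1.4746], 'ee_pos': [0.5909, 0.1604, 0.1825], 'ee_rot': [[-0.9849, -0.1733, -0.0008], [-0.1733, 0.9849, 0.0007], [0.0007, 0.0008, -1.0]], 'force': [0.0427, 0.3906, -0.5151]}
[273.39215963 216.68207069] [297.62830425 157.09270952]
```

View pics/w1.png

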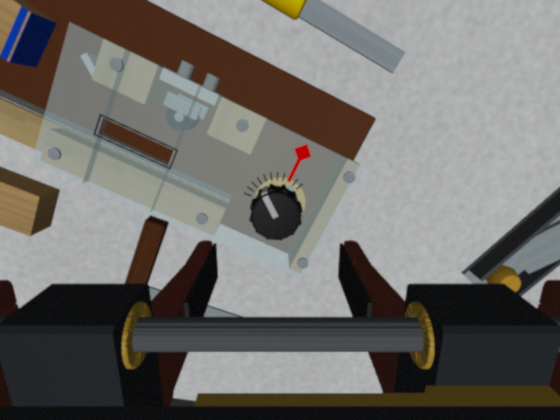

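The wrist view shows the knob at about (275,212), its pointer from (277,217) to (264,194), and the red mark at (302,152).

Run:
```python
from h import *
im=np.load("w1.npy").astype(int); c=cam("wrist"); o1=np.load("jig.npy")
x0,y0,x1,y1=235,165,320,250; s=im[y0:y1,x0:x1]
m=(s.max(2)<50).astype(np.uint8); m=cv2.morphologyEx(m,cv2.MORPH_OPEN,np.ones((3,3)))
n,l,st,ce=cv2.connectedComponentsWithStats(m);i=1+np.argmax(st[1:,4]);k=(l==i).astype(np.uint8)
cn=cv2.findContours(k,0,1)[0][0]; (u,v),rad=cv2.minEnclosingCircle(cn); uv=(u+x0,v+y0)
print("circ",uv,rad,st[i]); 
for z in(.088,.102): print(z,onz(c,uv,z), "diam",2*rad*np.linalg.norm(onz(c,uv,z)-ray(c,uv)[0])/330)
ct=cam("top"); print("tri",tri(c,uv,ct,(203.77,172.23)))
hull=cv2.convexHull(cn); hm=np.zeros(m.shape,np.uint8); cv2.fillPoly(hm,[hull],1)
w=(s.min(2)>110)&(cv2.erode(hm,np.ones((5,5)))>0); ys,xs=np.nonzero(w); P=np.array([onz(c,(a+x0,b+y0),.102)[:2] for a,b in zip(xs,ys)])
q=P-P.mean(0); d=np.linalg.svd(q)[2][0]; 
print("pointer",P.mean(0),len(P),"jig deg mod180",np.degrees(np.arctan2(d[1],d[0])-o1[2])%180, "ends",P[np.argmax(q@d)],P[np.argmin(q@d)])
rm=(im[:,:,0]>im[:,:,1]+80)&(im[:,:,0]>im[:,:,2]+80); rm[:120]=0; rm[200:]=0
ys,xs=np.nonzero(rm); R=np.array([onz(c,(a,b),.071)[:2] for a,b in zip(xs,ys)]); q=R-R.mean(0); d=np.linalg.svd(q)[2][0]
print("red",R.mean(0),"dir",np.degrees(np.arctan2(d[1],d[0])-o1[2])%180, tri(c,(xs.mean(),ys.mean()),ct,(200.29,188.79)))
```

```text
circ (275.1161079406738, 211.87449645996094) 27.35723876953125 [  16   20   50   54 1834]
0.088 [0.59219609 0.15965258 0.088     ] diam 0.044482489830125635
0.102 [0.58800869 0.15901203 0.102     ] diam 0.04205733799464724
tri (array([0.59520662, 0.16029913, 0.07989296]), np.float64(0.0012437564596363673))
pointer [0.58429543 0.15429105] 150 jig deg mod180 140.9684051517719 ends [0.59209747 0.15963327] [0.5737493 0.1495371]
red [0.54765496 0.17231502] dir 89.97806921066235 (array([0.5494942 , 0.17289722, 0.058634  ]), np.float64(0.0014009430470425031))
```

Request:
servo_tool:
  increments:
    - [[-1,-1,35,0,0,0],[-1,-1,70,0,0,0],[-1,-1,95,0,0,0],[-1,-1,105,0,0,0],[-1,-1,105,0,0,0],[-1,-1,105,0,0,0]]

```text
time: 2.4
ee_pos: [0.5934, 0.1591, 0.0789]
ee_rot: [[-0.985, -0.173, 0.001], [-0.173, 0.985, 0.001], [-0.001, 0.0, -1.0]]
force: [-0.4, 0.6, 1.5]
opening: 0.738
grip_force: 0.0
```

Request:
servo_tool:
  increments:
    - [[0,0,0,0,0,0],[0,0,0,0,0,0],[0,0,0,0,0,0],[0,0,0,0,0,0],[0,0,0,0,0,0],[0,0,0,0,0,0]]
  jaw: 30
  grip_force: 20

```text
time: 3.0
ee_pos: [0.5933, 0.159, 0.0784]
ee_rot: [[-0.985, -0.172, 0.001], [-0.172, 0.985, 0.001], [-0.001, 0.001, -1.0]]
force: [-1.9, 0.2, 6.1]
opening: 0.449
grip_force: 20.0
```

Request:
servo_tool:
  increments:
    - [[0,0,0,0,0,7],[0,0,0,0,0,14],[0,0,0,0,0,21],[0,0,0,0,0,28],[0,0,0,0,0,35],[0,0,0,0,0,42],[0,0,0,0,0,49],[0,0,0,0,0,51]]

```text
time: 3.8
ee_pos: [0.5931, 0.1587, 0.0783]
ee_rot: [[-0.751, 0.661, 0.001], [0.661, 0.751, 0.0], [-0.0, 0.001, -1.0]]
force: [-1.7, 1.3, 6.8]
opening: 0.45
grip_force: 20.0
```

Request:
servo_tool:
  increments:
    - [[0,0,0,0,0,0],[0,0,0,0,0,0],[0,0,0,0,0,0]]

```text
time: 4.1
ee_pos: [0.5931, 0.1587, 0.0784]
ee_rot: [[-0.754, 0.657, 0.001], [0.657, 0.754, 0.001], [0.0, 0.001, -1.0]]
force: [-2.0, 1.8, 6.6]
opening: 0.447
grip_force: 20.0
```

Run:
```python
from h import *
im=r.grab_frame("wrist"); save("w2.png",im); np.save("w2.npy",im)
```

```text
(no output)
```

View pics/w2.png

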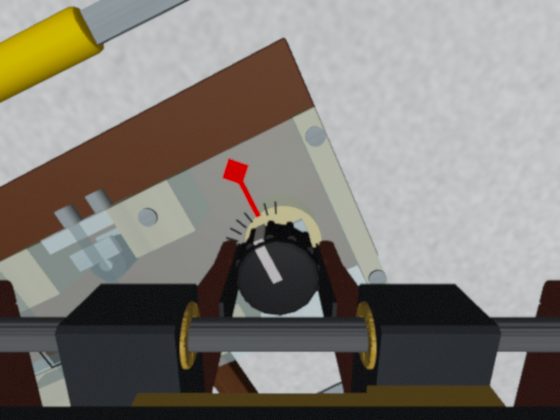

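The pointer runs from (277,280) to (255,242) and nearly lines up with the red mark at (236,172). I'll check the angle.

Run:
```python
from h import *
im=np.load("w2.npy").astype(int); c=cam("wrist"); th=np.load("jig.npy")[2]
x0,y0,x1,y1=242,238,300,300; s=im[y0:y1,x0:x1]
m=((s.min(2)>130)).astype(np.uint8); n,l,st,ce=cv2.connectedComponentsWithStats(m); print(st[1:],ce[1:]+[x0,y0])
i=min(range(1,n),key=lambda i:np.hypot(*(ce[i]+[x0,y0]-[268,263]))); ys,xs=np.nonzero(l==i)
for lo in (0,14):
    k=ys>=ys.min()+lo
    P=np.array([onz(c,(a+x0,b+y0),.102)[:2] for a,b in zip(xs[k],ys[k])]); q=P-P.mean(0); d=np.linalg.svd(q)[2][0]
    print(k.sum(),"jig deg",np.degrees(np.arctan2(d[1],d[0])-th)%180)
rm=(im[:,:,0]>im[:,:,1]+80)&(im[:,:,0]>im[:,:,2]+80); rm[:,:200]=0; rm[230:]=0; ys,xs=np.nonzero(rm)
R=np.array([onz(c,(a,b),.071)[:2] for a,b in zip(xs,ys)]); q=R-R.mean(0); d=np.linalg.svd(q)[2][0]
print("red",R.mean(0),np.degrees(np.arctan2(d[1],d[0])-th)%180)
```

```text
[[  0   0   4   3  11]
 [ 12   1   9   6  27]
 [ 14   8  26  37 383]] [[243.36363636 238.90909091]
 [257.85185185 241.07407407]
 [268.24281984 264.30809399]]
383 jig deg 90.34860704451786
246 jig deg 93.00118940429803
red [0.54771485 0.17166243] 89.96736286807986
```

Request:
servo_tool:
  increments:
    - [[0,0,-3,0,0,0],[0,0,-6,0,0,0],[0,0,-9,0,0,0],[0,0,-10,0,0,0],[0,0,-10,0,0,0],[0,0,-10,0,0,0],[0,0,-10,0,0,0]]

```text
time: 4.85
ee_pos: [0.5928, 0.1586, 0.0867]
ee_rot: [[-0.754, 0.657, -0.0], [0.657, 0.754, -0.0], [0.0, -0.0, -1.0]]
force: [4.5, 3.2, -11.7]
opening: 0.447
grip_force: 20.0
```

Request:
servo_tool:
  increments:
    - [[0,0,0,0,0,0],[0,0,0,0,0,0],[0,0,0,0,0,0],[0,0,0,0,0,0],[0,0,-20,0,0,0],[0,0,-60,0,0,0],[0,0,-95,0,0,0],[0,0,-95,0,0,0]]
  jaw: 66

```text
time: 5.65
ee_pos: [0.5957, 0.1584, 0.1879]
ee_rot: [[-0.753, 0.658, 0.008], [0.658, 0.753, 0.003], [-0.004, 0.007, -1.0]]
force: [-0.5, -0.0, 0.2]
opening: 0.751
grip_force: 0.0
```

Run:
```python
from h import *
print({k:np.round(v,4).tolist() for k,v in r.sense().items() if k in("ee_pos","ee_rot","q","time","force")})
im=r.grab_frame("wrist"); save("w3.png",im[:, :]); np.save("w3.npy",im)
c=cam("wrist"); th=np.load("jig.npy")[2]; kp=proj(c,[.592,.159,.110]); print(kp)
im=im.astype(int); x0,y0=int(kp[0])-28,int(kp[1])-28; s=im[y0:y0+56,x0:x0+56]
m=(s.min(2)>130).astype(np.uint8); n,l,st,ce=cv2.connectedComponentsWithStats(m); print(st[1:].tolist(),(ce[1:]+[x0,y0]).tolist())
for i in range(1,n):
    if st[i,4]<60: continue
    ys,xs=np.nonzero(l==i);P=np.array([onz(c,(a+x0,b+y0),.110)[:2] for a,b in zip(xs,ys)]); q=P-P.mean(0); d=np.linalg.svd(q)[2][0]
    print(i,"jig deg",np.degrees(np.arctan2(d[1],d[0])-th)%180)
```

```text
{'time': 5.65, 'q': [-0.6536, 0.4418, 0.4342, 1.6896, -0.2101, 1.0481, 0.7006], 'ee_pos': [0.5957, 0.1584, 0.1879], 'ee_rot': [[-0.7531, 0.6579, 0.0076], [0.6579, 0.7531, 0.0029], [-0.0038, 0.0072, -1.0]], 'force': [-0.489, -0.0098, 0.1823]}
[275.87219039 215.28831101]
[[14, 1, 1, 1, 1], [16, 0, 2, 1, 2], [15, 4, 15, 22, 125], [0, 40, 3, 4, 8], [25, 42, 31, 14, 230], [0, 49, 6, 7, 29]] [[261.0, 188.0], [263.5, 187.0], [268.856, 201.256], [247.625, 228.25], [291.81739130434784, 237.7086956521739], [248.75862068965517, 239.58620689655172]]
3 jig deg 90.08965665675892
5 jig deg 169.9317065446128
```

View pics/w3.png

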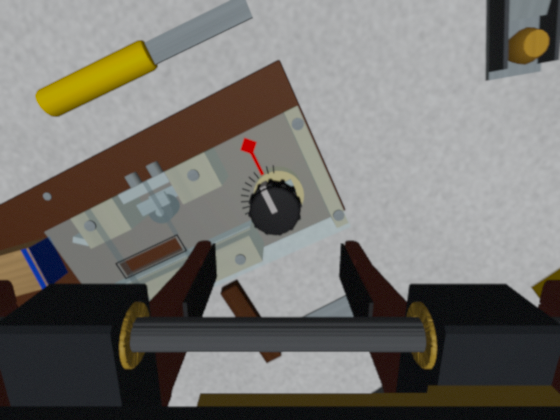

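The knob is released and raised, its pointer at 90.1° in the jig frame, in line with the red mark at (249,147). Now on to the rail.

Request:
servo_tool:
  increments:
    - [[-99,-319,0,0,0,66],[-99,-319,0,0,0,66],[-99,-319,0,0,0,66],[-99,-319,0,0,0,66],[-99,-319,0,0,0,66],[-99,-319,0,0,0,66],[-99,-319,0,0,0,66],[-99,-319,0,0,0,66]]
  jaw: 87

```text
time: 6.5
ee_pos: [0.4546, -0.1517, 0.1822]
ee_rot: [[0.307, 0.952, -0.001], [0.952, -0.307, -0.001], [-0.001, -0.001, -1.0]]
force: [0.9, 0.5, -0.2]
opening: 0.985
grip_force: 0.0
```

Request:
servo_tool:
  increments:
    - [[0,0,0,0,0,8],[0,0,0,0,0,8],[0,0,0,0,0,8]]

```text
time: 6.8
ee_pos: [0.4573, -0.1468, 0.182]
ee_rot: [[0.42, 0.907, -0.001], [0.907, -0.42, -0.0], [-0.001, -0.001, -1.0]]
force: [0.5, -0.3, -0.0]
opening: 0.992
grip_force: 0.0
```

Run:
```python
from h import *
print({k:np.round(v,4).tolist() for k,v in r.sense().items() if k in("ee_pos","ee_rot","q","time","force")})
c=cam("wrist"); im=r.grab_frame("wrist"); save("w4.png",im); np.save("w4.npy",im)
for P in [(.513,-.087),(.471,-.068),(.448,-.225),(.407,-.209)]: print(proj(c,[*P,.047]).round(1))
```

```text
{'time': 6.8, 'q': [-0.4917, 0.2622, 0.843, 2.0251, -0.2387, 0.9547, 0.0401], 'ee_pos': [0.4573, -0.1468, 0.182], 'ee_rot': [[0.4204, 0.9073, -0.0013], [0.9073, -0.4204, -0.0002], [-0.0007, -0.0011, -1.0]], 'force': [0.4535, -0.2667, -0.0349]}
[308.1 110.4]
[254.7 110.9]
[303.2 270.8]
[258.9 273.3]
```

View pics/w4.png

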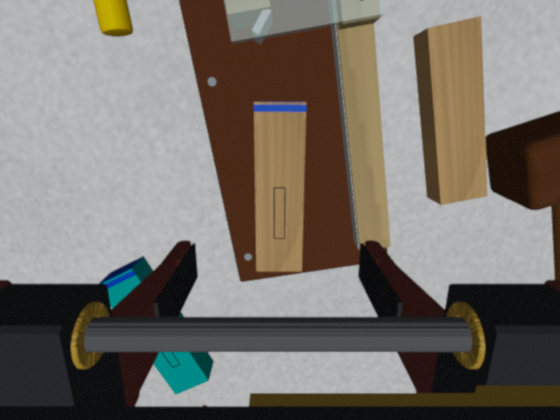

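The wrist view shows the rail top corners at (254,103), (306,103), (302,270) and (256,271), with a clear gap to the fence on the right (fence edge about (335,60)–(356,245)).

Run:
```python
from h import *
im=np.load("w4.npy").astype(int); c=cam("wrist"); o=np.load("jig.npy"); th=o[2]; R=np.array([[np.cos(th),-np.sin(th)],[np.sin(th),np.cos(th)]])
px=[(253.5,102.5),(306.5,102.5),(303,271),(255.5,272)]
W=np.array([onz(c,p,.047)[:2] for p in px]); print(W.round(4).tolist()); print("jig",((W-o[:2])@R).round(4).tolist())
n=(W[0]+W[1])/2;t=(W[2]+W[3])/2;print("ctr",(n+t)/2,"L",np.linalg.norm(n-t),"w",np.linalg.norm(W[0]-W[1]),np.linalg.norm(W[2]-W[3]),"yaw",np.degrees(np.arctan2(*(n-t)[::-1])))
ct=cam("top"); bt=(283.28,209.22); print(tri(c,(280,106),ct,bt))
for y in (60,120,180,230): print(y,"fence edge jig",[(((onz(c,(x,y),.043)[:2])-o[:2])@R).round(4).tolist() for x in (np.interp(y,[30,245],[333,356]),)])
for y in (120,180,230): print(im[y,325:375:2].tolist()[:25:1] if y==180 else "")
for p,z in [((212,82),.015),((248,257),.015)]: print("screw",((onz(c,p,z)[:2]-o[:2])@R).round(4))
print("bedcorner",((onz(c,(241,281),.015)[:2]-o[:2])@R).round(4), "template corner",[((onz(c,p,.071)[:2]-o[:2])@R).round(4).tolist() for p in [(232,42),(380,18)]])
```

```text
[[0.4733, -0.0613], [0.5145, -0.0804], [0.4479, -0.2251], [0.4047, -0.2063]]
jig [[-0.1443, 0.0784], [-0.1518, 0.0335], [-0.309, 0.0591], [-0.3024, 0.1058]]
ctr [ 0.46008295 -0.14328137] L 0.1598346299011147 w 0.045497496812456455 0.047138417734984256 yaw 64.96351236965916
(array([ 0.49242955, -0.07510038,  0.05367049]), np.float64(0.003068550352045422))
60 fence edge jig [[-0.122, 0.0037]]
120 fence edge jig [[-0.1715, 0.0037]]
180 fence edge jig [[-0.226, 0.0038]]
230 fence edge jig [[-0.2759, 0.0038]]

[[73, 43, 23], [74, 40, 23], [74, 42, 23], [74, 43, 26], [76, 43, 25], [74, 42, 23], [74, 41, 24], [75, 41, 23], [76, 44, 25], [75, 43, 25], [75, 42, 25], [75, 59, 51], [74, 76, 74], [121, 123, 122], [140, 124, 90], [149, 131, 92], [147, 129, 90], [146, 128, 90], [147, 128, 89], [147, 128, 90], [147, 129, 91], [146, 129, 91], [145, 126, 88], [144, 126, 88], [150, 132, 93]]

screw [-0.1188  0.1154]
screw [-0.2992  0.1156]
bedcorner [-0.3263  0.1286] template corner [[-0.1, 0.0849], [-0.102, -0.0263]]
```

Request:
servo_tool:
  increments:
    - [[4,1,45,0,0,0],[4,1,90,0,0,0],[4,1,130,0,0,0],[4,1,150,0,0,0],[4,1,159,0,0,0],[4,1,159,0,0,0]]
  jaw: 75

```text
time: 7.45
ee_pos: [0.4597, -0.1439, 0.0229]
ee_rot: [[0.423, 0.906, -0.002], [0.906, -0.423, 0.0], [-0.001, -0.002, -1.0]]
force: [0.1, -0.7, -0.6]
opening: 0.855
grip_force: 0.0
```

Request:
servo_tool:
  increments:
    - [[0,0,0,0,0,0],[0,0,0,0,0,0],[0,0,0,0,0,0],[0,0,0,0,0,0],[0,0,0,0,0,0],[0,0,0,0,0,0]]
  jaw: 35
  grip_force: 12

```text
time: 8.05
ee_pos: [0.4608, -0.1438, 0.0243]
ee_rot: [[0.424, 0.906, 0.001], [0.906, -0.424, 0.001], [0.001, 0.001, -1.0]]
force: [-1.2, 1.4, 6.7]
opening: 0.509
grip_force: 12.0
```

Request:
servo_tool:
  increments:
    - [[0,0,-3,0,0,0],[8,4,-3,0,0,-3],[18,8,-3,0,0,-6],[28,12,-3,0,0,-9.4],[35,15,-3,0,0,-9.4],[35,15,-1,0,0,-9.4],[35,15,1,0,0,-9.4],[35,15,1,0,0,-9.4]]

```text
time: 8.85
ee_pos: [0.4897, -0.1182, 0.0231]
ee_rot: [[0.271, 0.963, 0.002], [0.963, -0.271, 0.001], [0.001, 0.001, -1.0]]
force: [1.3, 2.1, 5.0]
opening: 0.515
grip_force: 12.0
```

Request:
servo_tool:
  increments:
    - [[0,0,0,0,0,0],[0,0,0,0,0,0],[0,0,0,0,0,0],[0,0,-10,0,0,0],[0,0,-40,0,0,0],[0,0,-45,0,0,0],[0,0,-45,0,0,0]]
  jaw: 58

```text
time: 9.55
ee_pos: [0.4896, -0.1187, 0.0688]
ee_rot: [[0.271, 0.963, 0.002], [0.963, -0.271, 0.0], [0.001, 0.002, -1.0]]
force: [0.6, 0.2, 0.4]
opening: 0.662
grip_force: 0.0
```

Request:
servo_tool:
  increments:
    - [[0,-30,0,0,0,0],[0,-54,0,0,0,0],[0,-54,0,0,0,0],[0,-54,0,0,0,0],[0,-54,25,0,0,0],[0,-54,42,0,0,0],[0,-54,42,0,0,0],[0,-54,42,0,0,0]]
  jaw: 0
  grip_force: 10

```text
time: 10.35
ee_pos: [0.4372, -0.1046, 0.0256]
ee_rot: [[0.271, 0.962, -0.001], [0.962, -0.271, -0.001], [-0.001, -0.0, -1.0]]
force: [0.3, -0.4, -0.6]
opening: 0.007
grip_force: 0.0
```

Request:
servo_tool:
  increments:
    - [[0,8,0,0,0,0],[0,14,0,0,0,0],[0,20,0,0,0,0],[0,25,0,0,0,0],[0,30,0,0,0,0],[0,34,0,0,0,0],[0,34,0,0,0,0]]

```text
time: 11.05
ee_pos: [0.4702, -0.1134, 0.0256]
ee_rot: [[0.271, 0.963, 0.001], [0.963, -0.271, -0.0], [-0.0, 0.001, -1.0]]
force: [-0.1, 0.6, 0.6]
opening: 0.006
grip_force: 0.0
```

Request:
servo_tool:
  increments:
    - [[0,2,0,0,0,0],[0,4,0,0,0,0],[0,6,0,0,0,0],[0,8,0,0,0,0],[0,10,0,0,0,0],[0,10,0,0,0,0]]

```text
time: 11.65
ee_pos: [0.4796, -0.1161, 0.0257]
ee_rot: [[0.271, 0.963, 0.001], [0.963, -0.271, -0.0], [-0.0, 0.001, -1.0]]
force: [0.5, -0.1, -0.6]
opening: 0.007
grip_force: 0.0
```

Request:
servo_tool:
  increments:
    - [[0,1,0,0,0,0],[0,2,0,0,0,0],[0,2,0,0,0,0]]

```text
time: 11.95
ee_pos: [0.4812, -0.1165, 0.0256]
ee_rot: [[0.271, 0.963, 0.0], [0.963, -0.271, 0.0], [0.0, 0.0, -1.0]]
force: [-0.8, -1.3, 0.4]
opening: 0.006
grip_force: 0.6
```

Request:
servo_tool:
  increments:
    - [[0,1,0,0,0,0],[0,2,0,0,0,0],[0,2,0,0,0,0]]

```text
time: 12.25
ee_pos: [0.483, -0.117, 0.0256]
ee_rot: [[0.271, 0.963, -0.0], [0.963, -0.271, 0.0], [-0.0, -0.0, -1.0]]
force: [-2.2, 0.4, 1.4]
opening: 0.005
grip_force: 0.9
```

Request:
servo_tool:
  increments:
    - [[0,1,0,0,0,0],[0,2,0,0,0,0],[0,3,0,0,0,0],[0,3,0,0,0,0]]

```text
time: 12.65
ee_pos: [0.483, -0.117, 0.0251]
ee_rot: [[0.271, 0.963, -0.005], [0.963, -0.271, 0.002], [0.001, -0.006, -1.0]]
force: [-9.7, 4.0, 7.2]
opening: 0.006
grip_force: 5.3
```

Run:
```python
from h import *
im=r.grab_frame("wrist"); s=r.sense(); print(s["ee_pos"].round(4),s["force"].round(1)); np.save("w5.npy",im); save("w5.png",im)
```

```text
[ 0.483  -0.117   0.0252] [-10.5   2.3   8.4]
```

View pics/w5.png

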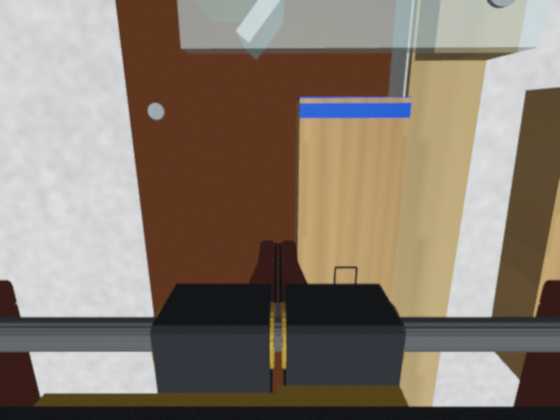

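The rail lies flat along the fence, its blue end at (355,110) just before the template edge. Next I back off, go behind the tail, and tilt the tool.

Request:
servo_tool:
  increments:
    - [[0,-20,0,0,0,0],[0,-30,-30,0,0,0],[-20,-30,-75,0,0,0],[-60,-10,-110,0,0,0],[-95,10,-110,0,0,-0.2],[-115,31,-110,0,0,-0.2],[-115,31,-110,0,0,-0.2],[-115,31,-110,0,0,-0.2]]

```text
time: 13.5
ee_pos: [0.4846, -0.2373, 0.1354]
ee_rot: [[0.269, 0.963, -0.0], [0.963, -0.269, -0.0], [-0.0, -0.0, -1.0]]
force: [0.5, 0.2, 0.1]
opening: 0.007
grip_force: 0.0
```

Request:
servo_tool:
  increments:
    - [[0,0,0,0,7,0],[0,0,0,0,14,0],[0,0,0,0,21,0],[0,0,0,0,28,0],[0,0,0,0,35,0],[0,0,0,0,42,0],[0,0,0,0,42,0],[0,0,0,0,42,0]]

```text
time: 14.3
ee_pos: [0.4843, -0.2363, 0.1348]
ee_rot: [[0.201, 0.964, 0.177], [0.717, -0.268, 0.644], [0.668, -0.002, -0.744]]
force: [-0.0, -0.9, 0.1]
opening: 0.003
grip_force: 0.0
```

```bash
cat >> h.py <<'E'
_o=np.load("jig.npy"); _t=_o[2]; Rj=np.array([[np.cos(_t),-np.sin(_t),0],[np.sin(_t),np.cos(_t),0],[0,0,1]])
def st():
    s=r.sense(); p=Rj.T@(s["ee_pos"]-[*_o[:2],0]); A=Rj.T@s["ee_rot"]
    print("jig pos mm",(p*1e3).round(1),"force",(Rj.T@s["force"]).round(1),"t",s["time"]); print("jig rot",A.round(3).tolist(),"q",s["q"].round(2))
    return p,A
E
python3 -c "from h import *; st()"
```

```text
jig pos mm [-310.    21.1  134.8] force [-0.9 -0.2  0.1] t 14.3
jig rot [[0.744, -0.001, 0.668], [-0.002, -1.0, 0.001], [0.668, -0.002, -0.744]] q [ 0.44  0.65  0.47  1.77 -0.86  1.41  1.04]
```

Request:
servo_tool:
  increments:
    - [[-27,-1,30,0,0,0],[-53,-1,60,0,0,0],[-67,-1,74,0,0,0],[-73,-1,82,0,0,0],[-73,-1,82,0,0,0],[-73,-1,82,0,0,0]]

```text
time: 14.9
ee_pos: [0.4847, -0.2356, 0.0272]
ee_rot: [[0.197, 0.964, 0.179], [0.717, -0.266, 0.644], [0.668, 0.002, -0.744]]
force: [-0.3, -0.9, 0.7]
opening: 0.004
grip_force: 0.0
```

```bash
python3 -c "from h import *; st()"
```

```text
jig pos mm [-309.2   20.8   27.2] force [-0.9  0.1  0.7] t 14.9
jig rot [[0.744, 0.001, 0.668], [0.002, -1.0, -0.0], [0.668, 0.002, -0.744]] q [ 0.48  0.81  0.41  1.79 -0.94  1.29  1.18]
```

Request:
servo_tool:
  increments:
    - [[9,-1,8,0,0,0],[19,-2,17,0,0,0],[29,-2,26,0,0,0],[38,-2,34,0,0,0],[48,-2,43,0,0,0],[58,-2,52,0,0,0],[67,-2,60,0,0,0],[67,-2,60,0,0,0]]

```text
time: 15.7
ee_pos: [0.5063, -0.1462, 0.0264]
ee_rot: [[0.197, 0.964, 0.178], [0.715, -0.265, 0.647], [0.671, -0.0, -0.742]]
force: [0.3, 0.1, 0.3]
opening: 0.007
grip_force: 0.0
```

Run:
```python
from h import *
st(); im=r.grab_frame("wrist"); im2=r.grab_frame("top")
a=cv2.resize(im2[155:255,170:350],(560,311),interpolation=cv2.INTER_CUBIC); save("w6.png",np.vstack([im[:280],a]))
```

```text
jig pos mm [-217.3   23.9   26.4] force [ 0.2 -0.3  0.3] t 15.7
jig rot [[0.742, 0.002, 0.671], [0.001, -1.0, 0.002], [0.671, -0.0, -0.742]] q [ 0.4   0.75  0.31  1.91 -0.99  1.15  1.12]
```

View pics/w6.png

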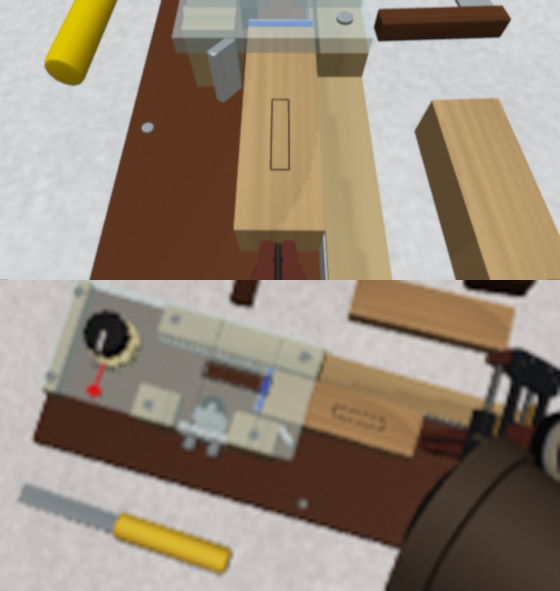

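The rail is flat on the fence and entering the template, with the blue end at (280,22) in the wrist view. Joint 5 is near its limit, so I'll ease the tilt by 4°.

Request:
servo_tool:
  increments:
    - [[3,1,4,0,-1,0],[7,1,7,0,-2,0],[10,1,10,0,-3,0],[14,1,14,0,-4,0],[17,1,17,0,-4,0],[17,1,17,0,-4,0]]

```text
time: 16.4
ee_pos: [0.5136, -0.1247, 0.0252]
ee_rot: [[0.209, 0.964, 0.164], [0.759, -0.266, 0.594], [0.616, 0.0, -0.788]]
force: [-0.5, 0.2, -0.1]
opening: 0.006
grip_force: 0.0
```

```bash
python3 -c "from h import *; st()"
```

```text
jig pos mm [-194.7   22.6   25.2] force [ 0.1  0.5 -0.1] t 16.4
jig rot [[0.788, 0.001, 0.616], [0.001, -1.0, 0.0], [0.616, 0.0, -0.788]] q [ 0.32  0.7   0.31  1.95 -0.99  1.07  1.07]
```

Request:
servo_tool:
  increments:
    - [[3.2,0,2.5,0,0,0],[6.3,0,4.9,0,0,0],[9.5,0,7.4,0,0,0],[12.6,0,9.9,0,0,0],[15.8,0,12.3,0,0,0],[18.9,0,14.8,0,0,0]]

```text
time: 17.0
ee_pos: [0.5197, -0.1049, 0.0248]
ee_rot: [[0.212, 0.963, 0.166], [0.76, -0.27, 0.591], [0.614, 0.001, -0.79]]
force: [-1.8, -6.2, 4.0]
opening: 0.002
grip_force: 3.4
```

```bash
python3 -c "from h import *; st()"
```

```text
jig pos mm [-174.    22.    24.8] force [-6.5  0.1  4. ] t 17.0
jig rot [[0.79, -0.003, 0.614], [-0.002, -1.0, -0.003], [0.614, 0.001, -0.79]] q [ 0.32  0.69  0.27  1.96 -1.    1.02  1.04]
```

Request:
servo_tool:
  increments:
    - [[3.2,0,2.5,0,0,0],[6.3,0,4.9,0,0,0],[9.5,0,7.4,0,0,0],[12.6,0,9.9,0,0,0],[15.8,0,12.3,0,0,0],[18.9,0,14.8,0,0,0],[22,0,17.2,0,0,0],[25.2,0,19.7,0,0,0]]

```text
time: 17.8
ee_pos: [0.5285, -0.0733, 0.0248]
ee_rot: [[0.212, 0.963, 0.166], [0.76, -0.269, 0.592], [0.614, 0.001, -0.789]]
force: [-0.4, -5.2, 2.6]
opening: 0.006
grip_force: 2.6
```

```bash
python3 -c "from h import *; st()"
```

```text
jig pos mm [-141.2   21.9   24.8] force [-5.2 -1.   2.6] t 17.8
jig rot [[0.789, -0.002, 0.614], [-0.001, -1.0, -0.002], [0.614, 0.001, -0.789]] q [ 0.31  0.67  0.2   1.98 -1.01  0.97  1.  ]
```

Request:
servo_tool:
  increments:
    - [[3.2,0,2.5,0,0,0],[6.3,0,4.9,0,0,0],[9.5,0,7.4,0,0,0],[12.6,0,9.9,0,0,0],[15.8,0,12.3,0,0,0],[18.9,0,14.8,0,0,0],[22,0,17.2,0,0,0]]

```text
time: 18.5
ee_pos: [0.5361, -0.0455, 0.0248]
ee_rot: [[0.211, 0.963, 0.166], [0.759, -0.268, 0.593], [0.615, 0.001, -0.788]]
force: [-0.1, -4.0, 2.6]
opening: 0.005
grip_force: 1.8
```

```bash
python3 -c "from h import *; st()"
```

```text
jig pos mm [-112.4   22.    24.8] force [-3.9 -1.   2.6] t 18.5
jig rot [[0.788, -0.002, 0.615], [-0.001, -1.0, -0.001], [0.615, 0.001, -0.788]] q [ 0.3   0.66  0.13  2.   -1.01  0.91  0.96]
```

Request:
servo_tool:
  increments:
    - [[0.8,0,0.6,0,0,0],[1.6,0,1.2,0,0,0],[2.4,0,1.8,0,0,0],[3.2,0,2.5,0,0,0],[3.9,0,3.1,0,0,0],[4.7,0,3.7,0,0,0]]

```text
time: 19.1
ee_pos: [0.5374, -0.0393, 0.0248]
ee_rot: [[0.211, 0.964, 0.165], [0.759, -0.267, 0.593], [0.616, 0.0, -0.788]]
force: [0.7, -3.3, 1.8]
opening: 0.005
grip_force: 1.4
```

Request:
servo_tool:
  increments:
    - [[0.8,0,0.6,0,0,0],[1.6,0,1.2,0,0,0]]

```text
time: 19.3
ee_pos: [0.5379, -0.0373, 0.0248]
ee_rot: [[0.211, 0.964, 0.165], [0.759, -0.267, 0.593], [0.616, -0.0, -0.788]]
force: [1.0, -3.2, 0.8]
opening: 0.005
grip_force: 1.3
```

Request:
servo_tool:
  increments:
    - [[0.8,0,0.6,0,0,0],[0.8,0,0.6,0,0,0]]

```text
time: 19.5
ee_pos: [0.5379, -0.0361, 0.0248]
ee_rot: [[0.21, 0.964, 0.164], [0.759, -0.267, 0.594], [0.616, -0.0, -0.788]]
force: [1.3, -2.1, 0.1]
opening: 0.006
grip_force: 0.9
```

Request:
servo_tool:
  increments:
    - [[0.8,0,0.6,0,0,0],[0.8,0,0.6,0,0,0]]

```text
time: 19.7
ee_pos: [0.5382, -0.0353, 0.0247]
ee_rot: [[0.211, 0.964, 0.164], [0.759, -0.267, 0.593], [0.616, -0.0, -0.788]]
force: [0.8, -2.4, 0.2]
opening: 0.003
grip_force: 1.2
```

Request:
servo_tool:
  increments:
    - [[0.8,0,0.6,0,0,0],[0.8,0,0.6,0,0,0]]

```text
time: 19.9
ee_pos: [0.5385, -0.0344, 0.0248]
ee_rot: [[0.211, 0.964, 0.164], [0.759, -0.267, 0.593], [0.616, -0.0, -0.788]]
force: [-0.3, -2.1, 0.1]
opening: 0.002
grip_force: 1.3
```

Request:
servo_tool:
  increments:
    - [[0.8,0,0.6,0,0,0],[0.8,0,0.6,0,0,0]]

```text
time: 20.1
ee_pos: [0.5388, -0.0334, 0.0248]
ee_rot: [[0.211, 0.964, 0.164], [0.759, -0.267, 0.593], [0.616, -0.0, -0.788]]
force: [-0.3, -2.1, -0.6]
opening: 0.004
grip_force: 1.3
```

Request:
servo_tool:
  increments:
    - [[0.8,0,0.6,0,0,0],[0.8,0,0.6,0,0,0]]

```text
time: 20.3
ee_pos: [0.5391, -0.0324, 0.0249]
ee_rot: [[0.211, 0.964, 0.164], [0.759, -0.267, 0.593], [0.616, -0.0, -0.788]]
force: [-0.5, -3.4, -0.6]
opening: 0.001
grip_force: 1.3
```

Request:
servo_tool:
  increments:
    - [[0.8,0,0.6,0,0,0],[0.8,0,0.6,0,0,0]]

```text
time: 20.5
ee_pos: [0.5394, -0.0315, 0.0249]
ee_rot: [[0.211, 0.964, 0.164], [0.759, -0.267, 0.593], [0.616, -0.0, -0.788]]
force: [0.2, -2.1, -0.6]
opening: 0.005
grip_force: 1.4
```

Request:
servo_tool:
  increments:
    - [[0.8,0,0.6,0,0,0],[0.8,0,0.6,0,0,0]]

```text
time: 20.7
ee_pos: [0.5397, -0.0306, 0.0249]
ee_rot: [[0.211, 0.964, 0.164], [0.759, -0.267, 0.593], [0.616, -0.0, -0.788]]
force: [-0.6, -2.5, -0.4]
opening: 0.001
grip_force: 1.5
```

```bash
python3 -c "from h import *; st()"
```

```text
jig pos mm [-97.   22.6  24.9] force [-2.5 -0.  -0.4] t 20.7
jig rot [[0.788, -0.0, 0.616], [-0.0, -1.0, -0.0], [0.616, -0.0, -0.788]] q [ 0.3   0.66  0.1   2.   -1.01  0.89  0.94]
```

Request:
servo_tool:
  increments:
    - [[0.8,0,0.6,0,0,0],[0.8,0,0.6,0,0,0]]

```text
time: 20.9
ee_pos: [0.5399, -0.0296, 0.0249]
ee_rot: [[0.211, 0.964, 0.164], [0.759, -0.267, 0.593], [0.616, -0.0, -0.788]]
force: [-0.9, -4.7, -0.6]
opening: 0.008
grip_force: 1.6
```

Request:
servo_tool:
  increments:
    - [[0.8,0,0.6,0,0,0],[0.8,0,0.6,0,0,0]]

```text
time: 21.1
ee_pos: [0.5403, -0.0287, 0.025]
ee_rot: [[0.211, 0.964, 0.164], [0.759, -0.267, 0.593], [0.616, -0.0, -0.788]]
force: [-1.2, -2.4, -0.3]
opening: 0.005
grip_force: 1.7
```

Request:
servo_tool:
  increments:
    - [[0.8,0,0.6,0,0,0],[0.8,0,0.6,0,0,0]]

```text
time: 21.3
ee_pos: [0.5405, -0.0277, 0.025]
ee_rot: [[0.211, 0.964, 0.165], [0.759, -0.267, 0.593], [0.616, -0.0, -0.788]]
force: [-2.8, -3.6, 0.1]
opening: 0.006
grip_force: 1.8
```

Request:
servo_tool:
  increments:
    - [[0.8,0,0.6,0,0,0],[0.8,0,0.6,0,0,0]]

```text
time: 21.5
ee_pos: [0.5408, -0.0267, 0.025]
ee_rot: [[0.211, 0.964, 0.164], [0.759, -0.267, 0.593], [0.616, -0.0, -0.788]]
force: [-2.1, -3.2, -1.6]
opening: 0.006
grip_force: 1.9
```

Request:
servo_tool:
  increments:
    - [[0.8,0,0.6,0,0,0],[0.8,0,0.6,0,0,0]]

```text
time: 21.7
ee_pos: [0.5411, -0.0258, 0.025]
ee_rot: [[0.211, 0.964, 0.164], [0.759, -0.267, 0.593], [0.616, -0.0, -0.788]]
force: [-1.7, -3.3, -0.7]
opening: 0.001
grip_force: 1.9
```

Request:
servo_tool:
  increments:
    - [[0.8,0,0.6,0,0,0],[0.8,0,0.6,0,0,0]]

```text
time: 21.9
ee_pos: [0.5413, -0.0248, 0.025]
ee_rot: [[0.211, 0.964, 0.165], [0.759, -0.267, 0.593], [0.616, -0.0, -0.788]]
force: [-2.5, -2.0, -1.2]
opening: 0.004
grip_force: 2.0
```

Run:
```python
from h import *
st(); im=r.grab_frame("wrist"); im2=r.grab_frame("top"); np.save("t7.npy",im2)
a=cv2.resize(im2[155:255,170:350],(560,311),interpolation=cv2.INTER_CUBIC); save("w7.png",np.vstack([im[:280],a]))
```

```text
jig pos mm [-91.   22.5  25. ] force [-2.6  1.9 -1.2] t 21.9
jig rot [[0.788, -0.0, 0.616], [-0.0, -1.0, -0.0], [0.616, -0.0, -0.788]] q [ 0.3   0.65  0.09  2.01 -1.02  0.88  0.93]
```

View pics/w7.png

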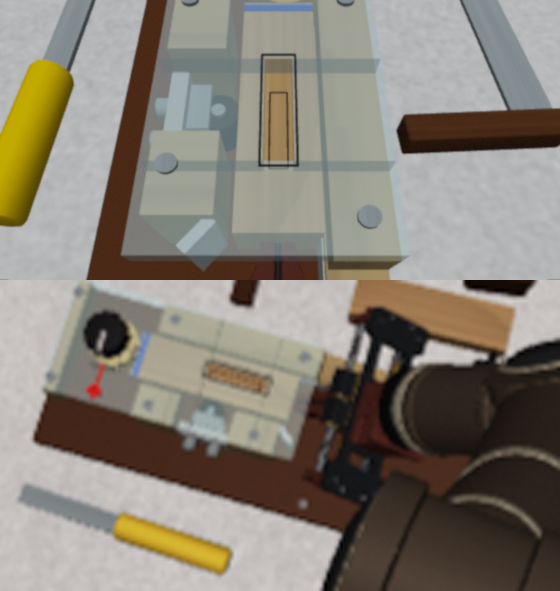

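The blue end at (280,7) in the wrist view is right by the brass ring (yellowish at (265,0)). The template clears the fingers, and the knob pointer still points at the mark. I'll keep feeling for the stop.

Request:
servo_tool:
  increments:
    - [[0.8,0,0.6,0,0,0],[0.8,0,0.6,0,0,0]]

```text
time: 22.2
ee_pos: [0.5415, -0.0244, 0.0249]
ee_rot: [[0.211, 0.963, 0.165], [0.76, -0.268, 0.593], [0.615, -0.0, -0.788]]
force: [-3.4, -5.4, 0.3]
opening: 0.005
grip_force: 2.9
```

Request:
servo_tool:
  increments:
    - [[0.8,0,0.6,0,0,0],[0.8,0,0.6,0,0,0]]

```text
time: 22.4
ee_pos: [0.5415, -0.0242, 0.0248]
ee_rot: [[0.212, 0.963, 0.165], [0.76, -0.268, 0.592], [0.614, 0.0, -0.789]]
force: [-4.4, -7.3, 1.0]
opening: 0.007
grip_force: 4.2
```

Stop felt: the motion stalled and the force rose from about 3 to 8 N. I'll hold briefly and check.

Request:
servo_tool:
  increments:
    - [[0,0,0,0,0,0],[0,0,0,0,0,0],[0,0,0,0,0,0]]

```text
time: 22.7
ee_pos: [0.5415, -0.0243, 0.0248]
ee_rot: [[0.212, 0.963, 0.165], [0.76, -0.268, 0.592], [0.614, -0.0, -0.789]]
force: [-5.4, -6.8, 0.6]
opening: 0.005
grip_force: 4.2
```

Run:
```python
from h import *
st(); ct=cam("top"); im=r.grab_frame("top").astype(int); np.save("t8.npy",im)
def ptr(im):
    kp=proj(ct,[.592,.159,.110]).round().astype(int); x0,y0=kp-6; s=im[y0:y0+13,x0:x0+13]
    w=np.clip(s.min(2)-90,0,None).astype(float); yy,xx=np.mgrid[:13,:13]; w[np.hypot(yy-6,xx-6)>5]=0
    P=np.array([onz(ct,(a+x0,b+y0),.110)[:2] for a,b in zip(xx.ravel(),yy.ravel())]); w=w.ravel(); m=(P*w[:,None]).sum(0)/w.sum()
    C=((P-m)*w[:,None]).T@(P-m); d=np.linalg.eigh(C)[1][:,1]; return np.degrees(np.arctan2(d[1],d[0])-_t)%180, m
from h import _t
print(ptr(np.load("t7.npy").astype(int)),ptr(im),ptr(np.load("top0.npy").astype(int)))
```

```text
jig pos mm [-90.4  22.5  24.8] force [-8.   3.3  0.6] t 22.7
jig rot [[0.789, -0.002, 0.614], [-0.001, -1.0, -0.001], [0.614, -0.0, -0.789]] q [ 0.3   0.65  0.08  2.01 -1.01  0.87  0.93]
(np.float64(87.32725651115646), array([0.58502156, 0.15997573])) (np.float64(87.11941749748523), array([0.58503873, 0.15996336])) (np.float64(142.92250040242726), array([0.58478457, 0.15233724]))
```

Request:
servo_tool:
  increments:
    - [[-1.6,0,-1.2,0,0,0],[-4,0,-3,0,0,0],[-12,0,-9,0,0,0],[-24,0,-18,0,0,0],[-40,0,-30,0,0,0],[-50,0,-60,0,0,0],[-40,0,-100,0,0,0],[-40,0,-120,0,0,0]]

```text
time: 23.55
ee_pos: [0.5135, -0.1286, 0.0972]
ee_rot: [[0.212, 0.963, 0.168], [0.76, -0.271, 0.591], [0.614, 0.002, -0.789]]
force: [1.1, -1.1, 0.1]
opening: 0.004
grip_force: 0.0
```

Run:
```python
from h import *
from h import _t
st(); c=cam("wrist"); w=r.grab_frame("wrist").astype(int); ct=cam("top"); t=r.grab_frame("top").astype(int); np.save("w9.npy",w); np.save("t9.npy",t)
for n,c,im,box in(("w",c,w,None),("t",ct,t,(190,160,235,200))):
    m=((im[:,:,2]>im[:,:,0]+25)&(im[:,:,2]>im[:,:,1]+12)).astype(np.uint8)
    if box: k=np.zeros_like(m); k[box[1]:box[3],box[0]:box[2]]=1; m*=k
    k,l,st_,ce=cv2.connectedComponentsWithStats(m)
    for i in range(1,k):
        if st_[i,4]<8: continue
        ys,xs=np.nonzero(l==i); P=np.array([Rj[:2,:2].T@(onz(c,(a,b),.047)[:2]-_o[:2]) for a,b in zip(xs,ys)])
        if not(0<P[:,0].mean()<.12): continue
        q=P-P.mean(0); d=np.linalg.svd(q)[2][0]
        print(n,st_[i],"jig mean",(P.mean(0)*1e3).round(1),"x",(P[:,0].min()*1e3).round(1),(P[:,0].max()*1e3).round(1),"y",(P[:,1].min()*1e3).round(1),(P[:,1].max()*1e3).round(1),"dir",np.degrees(np.arctan2(d[1],d[0]))%180)
```

```text
jig pos mm [-198.4   21.6   97.2] force [-0.8 -1.3  0.1] t 23.55
jig rot [[0.789, -0.004, 0.614], [-0.002, -1.0, -0.004], [0.614, 0.002, -0.789]] q [ 0.41  0.57  0.19  1.92 -0.85  1.09  0.89]Traceback (most recent call last):
  File "<stdin>", line 10, in <module>
NameError: name '_o' is not defined. Did you mean: '_t'?
```

Run:
```python
from h import *
from h import _t,_o
for n,c,im,box in(("w",cam("wrist"),np.load("w9.npy"),None),("t",cam("top"),np.load("t9.npy"),(190,160,235,200))):
    m=((im[:,:,2]>im[:,:,0]+25)&(im[:,:,2]>im[:,:,1]+12)).astype(np.uint8)
    if box: k=np.zeros_like(m); k[box[1]:box[3],box[0]:box[2]]=1; m*=k
    k,l,st_,ce=cv2.connectedComponentsWithStats(m)
    for i in range(1,k):
        if st_[i,4]<8: continue
        ys,xs=np.nonzero(l==i); P=np.array([Rj[:2,:2].T@(onz(c,(a,b),.047)[:2]-_o[:2]) for a,b in zip(xs,ys)])*1e3
        q=P-P.mean(0); d=np.linalg.svd(q)[2][0]
        print(n,st_[i],"jig mean",P.mean(0).round(1),"min",P.min(0).round(1),"max",P.max(0).round(1),"dir",(np.degrees(np.arctan2(d[1],d[0]))%180).round(1))
s=r.sense(); print(s["force"],s["qvel"].max())
```

```text
w [254   0  45   1  45] jig mean [70.6 21.6] min [70.5  0.1] max [70.6 43.2] dir 90.1
t [212 172   6  14  34] jig mean [71.7 22. ] min [68.3  1.3] max [75.3 44. ] dir 90.7
[ 0.22289701 -0.35478267  0.16856629] 0.042550229235219915
```

The rail measures y 0–44, square to the fence, nose at about 75 mm. I'll move up for one last numeric check that there is no gap between nose and brass ring.

Request:
servo_tool:
  increments:
    - [[20,0,-5,0,0,0],[50,0,-11,0,0,0],[76,0,-17,0,0,0],[76,0,-17,0,0,0],[76,0,-17,0,0,0]]

```text
time: 24.15
ee_pos: [0.5265, -0.077, 0.1544]
ee_rot: [[0.21, 0.964, 0.164], [0.76, -0.267, 0.593], [0.615, -0.0, -0.788]]
force: [-0.3, -0.4, -0.8]
opening: 0.006
grip_force: 0.0
```

Run:
```python
from h import *
from h import _t,_o
st(); c=cam("wrist"); im=r.grab_frame("wrist").astype(int); np.save("w10.npy",im)
for y in (.0225,.008):
  for x in np.arange(.062,.092,.0015):
    p=proj(c,Rj@[x,y,.045]+[_o[0],_o[1],0]).round().astype(int)
    print(y,round(x*1e3,1),p, im[p[1],p[0]] if 0<=p[1]<420 else "-")
```

```text
jig pos mm [-145.3   22.8  154.4] force [-0.5  0.1 -0.8] t 24.15
jig rot [[0.788, 0.0, 0.615], [0.0, -1.0, 0.0], [0.615, -0.0, -0.788]] q [ 0.32  0.46  0.19  1.93 -0.83  1.11  0.74]
0.0225 62.0 [279  93] [151 150 137]
0.0225 63.5 [279  92] [150 149 135]
0.0225 65.0 [279  91] [151 150 137]
0.0225 66.5 [279  90] [151 151 137]
0.0225 68.0 [279  89] [150 150 137]
0.0225 69.5 [279  88] [149 149 137]
0.0225 71.0 [279  87] [140 144 144]
0.0225 72.5 [279  86] [112 130 158]
0.0225 74.0 [279  85] [ 94 122 167]
0.0225 75.5 [279  83] [ 98 124 165]
0.0225 77.0 [279  82] [119 134 158]
0.0225 78.5 [279  81] [139 142 142]
0.0225 80.0 [279  80] [148 147 126]
0.0225 81.5 [279  79] [156 151 118]
0.0225 83.0 [279  78] [158 152 115]
0.0225 84.5 [279  77] [158 152 115]
0.0225 86.0 [279  76] [159 151 115]
0.0225 87.5 [279  75] [159 151 115]
0.0225 89.0 [279  74] [158 151 115]
0.0225 90.5 [279  73] [155 149 116]
0.008 62.0 [292  93] [148 148 135]
0.008 63.5 [292  92] [147 147 135]
0.008 65.0 [292  91] [148 147 135]
0.008 66.5 [292  90] [147 147 134]
0.008 68.0 [292  89] [146 146 134]
0.008 69.5 [292  88] [146 146 135]
0.008 71.0 [292  87] [136 142 142]
0.008 72.5 [292  86] [111 129 158]
0.008 74.0 [292  85] [ 93 123 167]
0.008 75.5 [292  84] [ 90 121 168]
0.008 77.0 [292  82] [114 131 156]
0.008 78.5 [292  81] [126 135 139]
0.008 80.0 [292  80] [125 129 123]
0.008 81.5 [292  79] [134 135 112]
0.008 83.0 [292  78] [153 148 114]
0.008 84.5 [292  77] [157 151 114]
0.008 86.0 [292  76] [159 151 116]
0.008 87.5 [292  75] [158 151 114]
0.008 89.0 [292  74] [158 151 114]
0.008 90.5 [292  73] [158 151 114]
```

At the middle line blue passes straight into brass with no gap; the gap only opens off-centre where the ring curves away. The rail is home.

```bash
python3 -c "
from rig import r
print(r.job_done())"
```

```text
the job is handed in; nothing more can be done
None
```

I handed the job in at about 24 s: the knob is at its mark and pulled up, the rail is pressed home against the stop (about 8 N at the tool, roughly 5 N of it on the stop) and flat on the fence, and the robot has let go of everything; no verdict came back.

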